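Free the engraving handpiece from its bayonet dock

ROBOT

A 6-joint arm with a two-finger parallel gripper is mounted at the origin on the work surface. World frame = base frame: x ahead of the robot, y to its left, z up, the work surface at z = 0. Lengths are in m, angles in degrees, forces in N, time in s.
With the tool pointing down it reaches from about 0.4 to 0.825 m from the base axis. Payload 7 kg.
Tool frame: the origin (TCP) lies at the centre of the arm's flange, where the gripper is bolted on; the fingertips stand 178 mm ahead of it and the grasp point (between the pads) lies 159 mm ahead of it (tip_reach is the distance from the TCP to the fingertips, in m); z points along the fingers, y is the line along which they close (so a half turn about z gives the same grasp; the last joint's range is limited). The gripper opens to 88 mm and grips with 3 to 60 N. Pads are 19 mm wide; open, the fingers measure 130 mm over their backs; the gripper's body (78 mm by 193 mm) begins 47 mm behind the grasp point.
Start: joints at [-52.764, 20.546, 0.682, 0, -70.136, -16.507], TCP at [0.239, -0.631, 0.405] pointing down, gripper open.
Joint ranges: [-176.03, 176.03], [-82.01, 121.73], [-58.28, 71.71], [-173.87, 95.51], [-174.79, -0.11], [-173.66, 173.66]. Speed limits (degrees/s): [136.94, 136.94, 172.46, 180, 180, 180].

INTERFACE

Orientations are given as [roll, pitch, yaw] about the fixed x, y, z axes, in that order (R = Rz(yaw) Ry(pitch) Rx(roll)).
In Python, from plant import * gives the robot as it stands.
- The arm moves only by the shell command python3 -m handwheel 'ROWS'. ROWS is JSON, a list of rows, each a list of 7 numbers: the opening, from -1 (shut) to 1 (fully open), then the shift along the tool's x, y, z as a fraction of full scale, then the turn, a rotation vector about the tool's x, y, z as a fraction of full scale. A call has 1 to 5 rows; each row shifts and turns the commanded pose from where the row before left it, along the tool's axes as they then stand; what a row does not reach is not made up. Full scale, the value 1, is 0.025 m for a shift and 6 degrees for a turn. A row lasts 1/8 s, in which the tool goes at most 62.5 mm and 10.7 degrees, less where a joint would pass 70% of its speed; a pose out of reach is approached as far as the arm can. A call with a number of a shift or a turn outside -1 to 1 is refused whole. A call with a gripper value outside its range is refused whole. The fingers move at their own pace and stop on an object; the grip force is fixed at half the most. Time passes only in rows, so rows that do not move let the fingers close. It gives the time, the measured TCP pose, the force, the opening and the grip force at its end, in the units of the state.
- get_obs(): the state, without advancing time (a new reading comes with each control period).
- snapshot(name): name is "scene" or "top"; returns a dict with "color" (420x560x3 uint8, red, green, blue), "fx", "fy", "cx", "cy" (pixels), "R" (3x3) and "t" (3): a world point X has camera coordinates R X + t. Camera axes: x right, y down, z forward; pixel columns grow to the right and rows downward; lengths in m; the calibration is good to about 2 mm. A picture is of the moment at which its call begins. There is no depth.
- close_job(): hands the job in; it is judged then, once.
The state is a dict: "clock": time; "joint_pos": joint angles; "qvel": joint speeds; "tau": joint torques, N m; "tool_pos": TCP position; "orientation": TCP orientation; "force": force on the tool from outside, world axes, zero at the start; "moment": the same for the moment, N m; "opening": finger opening in m; "gripper_force": force on a finger pad.
Only numpy, scipy, OpenCV 4.12 (cv2) and the standard library are available. Lean on these libraries where they do the work, as an engineer would, in place of code of your own. Each camera call takes 0.05 s, during which the arm holds its last target. There are 200 camera calls.

TASK

The blue engraving handpiece is locked in its leaning white dock by a bayonet lug and a spring detent, and nobody remembers which way the lock turns. Feel which way it gives, turn it that way without forcing or yanking it while it is locked, pull it straight out against the detent, and lay it gently down inside the wooden tray. Leave the other things on the bench where they are.

Things in the scene. Friction and masses are not known exactly. Their poses are not given: they have to be found in the camera images.
- handpiece: Blue flat-sided handpiece, 183 mm long, 0.15 to 0.3 kg. Origin: centre of its grip, on its long axis; x runs along it from steel shank to black tail, y square to the flats, z to the locking lug's side. Grip: x -50 to 50 mm, 24 mm across the flats (y), 34 mm in z. Collar radius 16, x -58 to -50. It starts home in the dock, its x axis about 25 degrees above horizontal, tail up, flats upright.
- handpiece_nose (a point): Free end of the steel shank: on the handpiece's axis, x = -121 mm in its frame. The shank, radius 10 mm, runs from here to x = -58 mm, all but 6 mm of it inside the dock at the start. Its end has a groove for the detent.
- handpiece_tail (a point): Tail end of the handpiece: on its axis, x = 62 mm in its frame; the black tail has radius 14 mm from x = 50 mm.
- dock: White dock on a black foot, fixed to the bench, on the robot's left or right, the tray on the other side. Origin on the bench below the handpiece's home centre; x is the horizontal direction the tail points in, z up. Foot: x -160 to -10 mm, y +-50 mm, 14 mm high. The leaning head, 72 mm wide and 70 mm high, begins behind the handpiece's collar; its top edge is about 112 mm above the bench.
- dock_home (a point): Where the handpiece's origin lies when home (to 5 mm): 105 mm above the dock's origin. Once turned by 27 to 34 degrees, the handpiece pulls straight out along its own x axis: a spring detent holds with about 10 to 18 N over the first 15 mm, then it slides freely. Keep it turned for the first 25 mm; the shank is clear of the dock after 60 mm.
- dock_mouth (a point): Centre of the dock's mouth, on the leaning axis, 64 mm from dock_home. The lock: one way about its x axis (either sign, unseen) the handpiece turns freely (under 0.3 Nm) to an end stop near 40 degrees; the other way a hard stop, felt after 8 to 14 degrees of turning the gripper, resists with 0.5 Nm and quickly more: do not press on.
- tray: Shallow light-wood tray with grey lining, fixed to the bench: 250 mm (its x) by 140 mm (its y) outside, rim 16 mm high, walls 5 mm thick, floor 6 mm above the bench. Origin: centre of its underside.
- jar_white: Bystander: white jar, 42 mm across, 55 mm high. Origin: centre of its underside.
- jar_amber: Bystander: amber jar with black cap, 40 mm across, 60 mm high. Origin: centre of its underside.
- tin_blue: Bystander: flat blue tin, 72 mm across, 24 mm high. Origin: centre of its underside.
- tape: Bystander: roll of paper tape lying flat, 84 mm across, 22 mm high. Origin: centre of its underside.
- brush: Bystander: brush 170 mm long, lying along its x axis. Origin: near its middle, on the bench.
- swivel: Bystander: round terracotta turntable, 100 mm across, 48 mm high. Origin: centre of its underside.
- phone: Bystander: white phone, 72 by 145 by 9 mm, lying flat. Origin: centre of its underside.
- handpiece_lug (a point): Tip of the steel bayonet lug on the shank, at x = -77, z = 26 mm in the handpiece's frame; the lug is 8 mm along x, 6 mm wide. Hidden in the dock behind a keeper, it lets the locked handpiece be drawn only 1 to 3 mm. It is clear of the keeper once the handpiece is turned about its own x axis by 24 degrees or more, the way that gives.
Mind the look-alikes: they are no part of the job. There is more than one size of the handpiece; the one meant has the size given above.

How it is judged:
By the outcome, as a careful person would: the job done as asked, in the order asked, and still so for the second after the job is handed in, with the robot touching nothing.
It also fails if it takes over 54 s, if anything falls off the work surface, if the arm or the gripper's body presses on something with over 40 N, if the wrist force passes 120 N, or if a joint passes its speed limit or range.

## Working session

There is one attempt and no reset: what is moved stays moved. The work goes in short steps, Python scripts to look and compute and a shell command to move; the robot and the scene stay as the last step left them, time stands still between calls to the robot, and variables do not carry over. Pictures are saved under pics/ and viewed, at most 13 in all, crops included, and the job is handed in when it is done.

```bash
ls; mkdir -p pics
python3 - <<'E'
from plant import *
import cv2,numpy as np
for n in("scene","top"):
    s=snapshot(n); cv2.imwrite(f"pics/{n}0.png",s["color"][:,:,::-1]); np.savez(f"{n}0.npz",**s)
    print(n,s["fx"],s["cx"],s["cy"],np.round(s["R"],3).tolist(),np.round(s["t"],3), np.round(-np.array(s["R"]).T@s["t"],3))
print(get_obs())
E
```

```text
pics
scene 381.5975018876956 276.1352128083824 211.07637857984048 [[-0.133, 0.991, 0.015], [0.739, 0.11, -0.665], [-0.66, -0.077, -0.747]] [ 0.063 -0.314  1.434] [1.187 0.083 0.861]
top 439.60574815265596 280.87500993522434 214.0734081961379 [[-0.012, -1.0, -0.019], [-0.996, 0.014, -0.088], [0.088, 0.018, -0.996]] [0.029 0.538 1.236] [ 4.270e-01 -1.000e-03  1.279e+00]
{'clock': 0.1, 'joint_pos': array([-5.27649772e+01,  2.05869805e+01,  6.39589755e-01, -1.80459088e-02,
       -7.01354975e+01, -1.65063868e+01]), 'qvel': array([-0.10691868, -0.05355524,  0.133085  ,  0.05978952, -0.03839098,
       -0.04759865]), 'tau': array([-1.51843884e-03, -5.84162557e+01,  2.93753690e+01,  7.01556444e+00,
        1.01882775e-02, -4.59843875e-05]), 'tool_pos': array([ 0.23884451, -0.63114883,  0.40382347]), 'orientation': array([ 1.79915707e+02, -7.28645888e-03, -1.59277503e+02]), 'force': array([0.06020788, 0.04915069, 0.26531357]), 'moment': array([ 0.09079457, -0.00522822,  0.01147514]), 'gripper_force': 0.0, 'opening': 0.08763165210618938}
```

View pics/scene0.png

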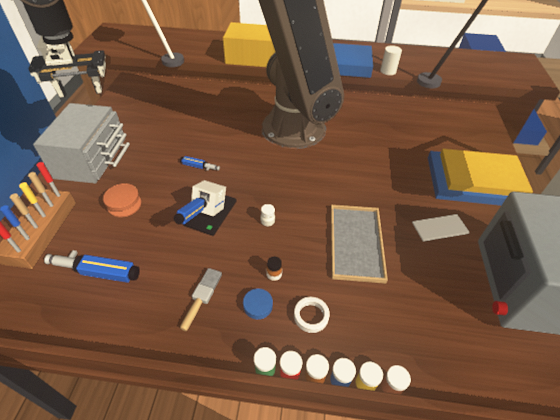

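View pics/top0.png

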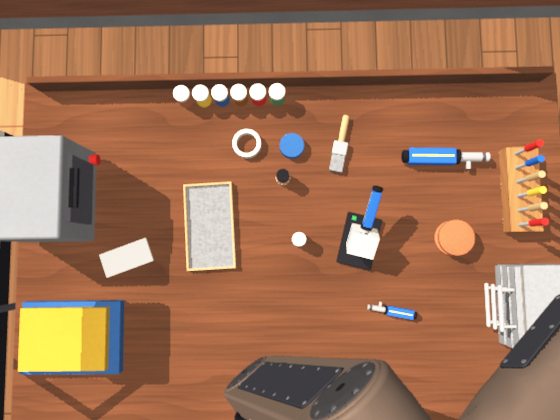

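The scene view shows the target handpiece in the dock, with its grip near (190,210) and the tray near (358,243). In the top view the grip is near (371,210), the tail near (377,188), the tray near (210,227) and the white jar near (299,239). The loose blue pieces near (445,156) and (395,312) in the top view are look-alikes.

```bash
cat > h.py <<'E'
import numpy as np,cv2
def ray(s,uv):
    d=np.array([(uv[0]-s["cx"])/s["fx"],(uv[1]-s["cy"])/s["fy"],1.])
    return -s["R"].T@s["t"], s["R"].T@d
def onplane(s,uv,z):
    c,d=ray(s,uv); return c+d*(z-c[2])/d[2]
def tri(s1,a,s2,b):
    c1,d1=ray(s1,a);c2,d2=ray(s2,b)
    k=np.linalg.lstsq(np.c_[d1,-d2],c2-c1,rcond=None)[0]
    return (c1+d1*k[0]+c2+d2*k[1])/2, np.linalg.norm(c1+d1*k[0]-c2-d2*k[1])
def proj(s,X):
    p=s["R"]@X+s["t"]; return np.array([s["fx"]*p[0]/p[2]+s["cx"],s["fy"]*p[1]/p[2]+s["cy"]])
def mask(img,lo,hi,box):
    m=cv2.inRange(cv2.cvtColor(img,cv2.COLOR_RGB2HSV),lo,hi); k=np.zeros_like(m)
    x0,y0,x1,y1=box; k[y0:y1,x0:x1]=m[y0:y1,x0:x1]; return k
def big(m):
    return max(cv2.findContours(m,cv2.RETR_EXTERNAL,cv2.CHAIN_APPROX_NONE)[0],key=cv2.contourArea)
E
python3 - <<'E'
from h import *
S={n:dict(np.load(n+"0.npz")) for n in("scene","top")}
bx=dict(scene=(165,180,215,235),top=(355,180,390,235))
r={}
for n in S:
    c=big(mask(S[n]["color"],(95,120,50),(130,255,255),bx[n])); rr=cv2.minAreaRect(c)
    q=cv2.boxPoints(rr); 
    if np.linalg.norm(q[0]-q[1])>np.linalg.norm(q[1]-q[2]): q=np.roll(q,-1,0)
    r[n]=((q[0]+q[1])/2,(q[2]+q[3])/2); print(n,cv2.contourArea(c),rr,r[n])
N=[]
for n in S:
    c,a=ray(S[n],r[n][0]);_,b=ray(S[n],r[n][1]); v=np.cross(a,b);v/=np.linalg.norm(v);N.append((v,c))
d=np.cross(N[0][0],N[1][0]);d/=np.linalg.norm(d); d*=np.sign(d[0])
p=np.linalg.lstsq(np.array([N[0][0],N[1][0],[0,0,1]]),np.array([N[0][0]@N[0][1],N[1][0]@N[1][1],.105]),rcond=None)[0]
print("dir",d,"pitch",np.degrees(np.arcsin(d[2])),"yaw",np.degrees(np.arctan2(d[1],d[0])),"pt@z.105",p)
for e in r["top"]:
  print([tri(S["top"],e,S["scene"],f) for f in r["scene"]])
for n,box in(("top",(170,170,250,285)),):
    c=big(mask(S[n]["color"],(5,30,120),(35,255,255),box)); rr=cv2.minAreaRect(c); q=cv2.boxPoints(rr)
    P=np.array([onplane(S[n],u,.016) for u in q]); print("tray",np.round(P,3),P.mean(0),np.linalg.norm(P[1]-P[0]),np.linalg.norm(P[2]-P[1]))
E
python3 - <<'E'
import cv2
a=cv2.imread('pics/top0.png')[170:280,325:405]; b=cv2.imread('pics/scene0.png')[165:245,160:250]
a=cv2.resize(a,None,fx=5,fy=5,interpolation=2)[:550]; b=cv2.resize(b,(400,356),interpolation=2)
import numpy as np; o=np.zeros((550,800,3),np.uint8); o[:,:400]=a; o[:356,400:]=b; cv2.imwrite('pics/c1.png',o)
E
```

```text
scene 253.0 ((192.1153564453125, 209.4230499267578), (14.699557304382324, 30.23116111755371), 56.3099365234375) (array([204.69228, 201.03844], dtype=float32), array([179.53844, 217.80766], dtype=float32))
top 310.5 ((371.04718017578125, 209.0848846435547), (11.400925636291504, 37.774147033691406), 15.945395469665527) (array([376.23587, 190.92451], dtype=float32), array([365.8585 , 227.24525], dtype=float32))
dir [ 0.881      -0.21062205  0.42364768] pitch 25.06509579218367 yaw -13.445424732195708 pt@z.105 [ 0.55831149 -0.22606949  0.105     ]
[(array([ 0.57467184, -0.19383592,  0.17755075]), np.float64(0.05472935620051265)), (array([ 0.5882851 , -0.23453771,  0.11710043]), np.float64(0.0020646626723256458))]
[(array([ 0.49268267, -0.20410814,  0.08448209]), np.float64(0.009739262205906983)), (array([ 0.50558375, -0.24832108,  0.01902479]), np.float64(0.057369743081790055))]
tray [[0.673 0.345 0.016]
 [0.669 0.114 0.016]
 [0.34  0.116 0.016]
 [0.342 0.342 0.016]] [0.5059394  0.22899984 0.016     ] 0.23146238604087796 0.32896843980340407
```

View pics/c1.png

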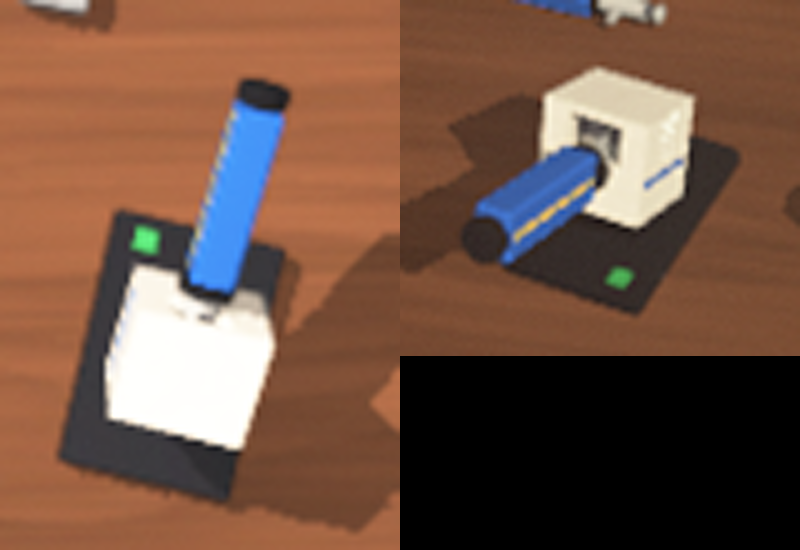

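The crop shows the handpiece with its axis running from tail cap (377.6,189) into the head, and the foot corners at about (348,212), (382,219.6), (371,269.6) and (337,261.6) in the top view. In the scene view the tail cap is at about (179.6,218).

Run:
```python
from h import *
S={n:dict(np.load(n+"0.npz")) for n in("scene","top")}
T=S["top"]
F=np.array([onplane(T,u,.014) for u in [(348.4,212),(382,219.6),(371,269.6),(337,261.6)]]); print(np.round(F,3))
f=(F[0]+F[1])/2; b=(F[2]+F[3])/2; e=f-b; L=np.linalg.norm(e); e/=L; w=F[0]-F[1]
print("len",L,np.linalg.norm(w),"yaw",np.degrees(np.arctan2(e[1],e[0])), np.degrees(np.arctan2(-w[0],w[1])),"origin from front",f+e*.01,"from back",b+e*.16)
print("tail",tri(T,(377.6,189),S["scene"],(179.6,218.2)))
Q=np.array([onplane(T,u,.016) for u in [(183.5,184),(231.5,182),(236,269),(188,271)]]); print("tray",np.round(Q,3),Q.mean(0))
g=T["color"]
for nm,lo,hi,box,z in(("white",(0,0,180),(180,60,255),(285,228,315,252),.055),("amber",(0,0,0),(180,255,60),(270,165,295,188),.06),):
    c=big(mask(g,lo,hi,box)); (u,r)=cv2.minEnclosingCircle(c); print(nm,u,r,onplane(T,u,z))
y=-13*np.pi/180;p=25*np.pi/180
d=np.array([np.cos(p)*np.cos(y),np.cos(p)*np.sin(y),np.sin(p)])
for h in ([.553,-.225,.105],):
    for k in(-.058,-.05,.05,.062): print(k,proj(T,h+k*d),proj(S["scene"],h+k*d))
```

```text
[[ 0.542 -0.172  0.014]
 [ 0.519 -0.268  0.014]
 [ 0.377 -0.232  0.014]
 [ 0.4   -0.136  0.014]]
len 0.14646580548392976 0.09849509426618001 yaw -14.189233300913104 -13.651901034456527 origin from front [ 0.54029526 -0.22267581  0.014     ] from back [ 0.54372163 -0.22354213  0.014     ]
tail (array([ 0.59227963, -0.23517819,  0.12036849]), np.float64(0.0028928142503993476))
tray [[0.631 0.305 0.016]
 [0.634 0.165 0.016]
 [0.383 0.152 0.016]
 [0.379 0.29  0.016]] [0.50659821 0.22819433 0.016     ]
white (298.6764831542969, 238.6764678955078) 7.354793071746826 [ 0.46592645 -0.02709304  0.055     ]
amber (282.5, 175.31817626953125) 5.876578330993652 [0.64391444 0.01562801 0.06      ]
-0.058 [367.07245526 224.33198259] [199.05976902 203.88485402]
-0.05 [367.81822133 221.64696946] [197.63270118 204.85059686]
0.05 [377.44168969 186.99918926] [178.02884494 218.11715874]
0.062 [378.63536473 182.70155051] [175.43224467 219.8743619 ]
```

```bash
cat >> h.py <<'E'
from scipy.spatial.transform import Rotation as Ro
def hpR(yaw=-13.8,pitch=25.,roll=0.):   # handpiece axes in world
    return Ro.from_euler('ZYX',[yaw,-pitch,roll],degrees=True)
FL=Ro.from_matrix([[-1,0,0],[0,1,0],[0,0,-1]])  # tool in handpiece frame
HOME=np.array([.543,-.223,.102])
def plan(o,P,R):   # translate then turn, in row units
    C=Ro.from_euler('xyz',o["orientation"],degrees=True)
    print("shift",np.round(C.inv().apply(P-o["tool_pos"])/.025,2),"turn",np.round((C.inv()*R).as_rotvec(degrees=True)/6,2),
      "pos",np.round(o["tool_pos"],4),"rpy",np.round(o["orientation"],2))
def grasp(back=0,x=0,home=HOME,roll=0,**k):
    H=hpR(roll=roll,**k); return home+H.apply([x,0,.159+back]),H*FL
E
python3 - <<'E'
from h import *
from plant import *
P,R=grasp(.1); print(P); plan(get_obs(),P,R)
E
```

```text
[ 0.43670146 -0.19689057  0.33673372]
shift [-13.55  13.44   2.7 ] turn [ 1.27 -4.04  5.66] pos [ 0.2388 -0.6311  0.4038] rpy [ 1.7992e+02 -1.0000e-02 -1.5928e+02]
```

```bash
python3 -m handwheel '[[1,-0.9,0.9,0.18,0,0,0],[1,-0.9,0.9,0.18,0,0,0],[1,-0.9,0.9,0.18,0,0,0],[1,-0.9,0.9,0.18,0,0,0],[1,-0.9,0.9,0.18,0,0,0]]' && python3 -m handwheel '[[1,-0.9,0.9,0.18,0,0,0],[1,-0.9,0.9,0.18,0,0,0],[1,-0.9,0.9,0.18,0,0,0],[1,-0.9,0.9,0.18,0,0,0],[1,-0.9,0.9,0.18,0,0,0]]' && python3 -m handwheel '[[1,-0.9,0.9,0.18,0,0,0],[1,-0.9,0.9,0.18,0,0,0],[1,-0.9,0.9,0.18,0,0,0],[1,-0.9,0.9,0.18,0,0,0],[1,-0.9,0.9,0.18,0,0,0]]' && python3 -m handwheel '[[1,0,0,0,0.18,-0.58,0.81],[1,0,0,0,0.18,-0.58,0.81],[1,0,0,0,0.18,-0.58,0.81],[1,0,0,0,0.18,-0.58,0.81],[1,0,0,0,0.18,-0.58,0.81]]' && python3 -m handwheel '[[1,0,0,0,0.18,-0.58,0.81],[1,0,0,0,0.18,-0.58,0.81],[1,0,0,0,0,0,0],[1,0,0,0,0,0,0]]'
python3 - <<'E'
from h import *
from plant import *
o=get_obs();P,R=grasp(.1);plan(o,P,R);print(o["clock"],np.round(o["joint_pos"],1))
s=snapshot("top");np.savez("top1.npz",**s);t=snapshot("scene");np.savez("scene1.npz",**t)
a=cv2.resize(s["color"][150:290,310:430],(400,467));b=cv2.resize(t["color"][130:250,140:260],(400,400))
im=np.zeros((467,800,3),np.uint8);im[:,:400]=a;im[:400,400:]=b;cv2.imwrite("pics/c2.png",im[:,:,::-1])
E
```

```text
clock: 0.72
tool_pos: [0.3045, -0.4852, 0.3816]
orientation: [180.0, -0.0, -159.3]
force: [0.5, -0.8, -0.4]
opening: 0.0877
gripper_force: 0.0
clock: 1.35
tool_pos: [0.3699, -0.3402, 0.3593]
orientation: [180.0, -0.0, -159.3]
force: [1.1, 0.1, 0.8]
opening: 0.0877
gripper_force: 0.0
clock: 1.98
tool_pos: [0.4352, -0.1952, 0.3369]
orientation: [180.0, -0.0, -159.3]
force: [-0.5, -0.8, 0.2]
opening: 0.0877
gripper_force: 0.0
clock: 2.6
tool_pos: [0.435, -0.1962, 0.3371]
orientation: [-178.4, 18.1, 176.3]
force: [0.3, -0.8, -0.1]
opening: 0.0874
gripper_force: 0.0
clock: 3.1
tool_pos: [0.4351, -0.1963, 0.3373]
orientation: [-180.0, 25.1, 166.3]
force: [0.7, 0.8, 1.0]
opening: 0.088
gripper_force: 0.0
shift [-0.05 -0.01  0.05] turn [0.   0.01 0.01] pos [ 0.4351 -0.1963  0.3373] rpy [-179.97   25.06  166.27]
3.1 [   1.3   -2.2  -46.1   16.6  -22.7 -119. ]
```

View pics/c2.png

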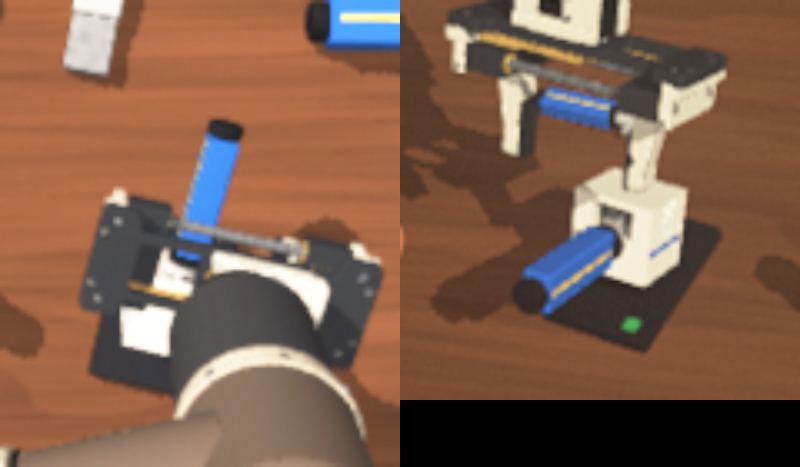

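The gripper hangs above the grip, aligned with it. It looks centred to within a few mm: the grip axis is near (205,200) in the left crop, between the two fingers.

```bash
python3 -m handwheel '[[1,0,0,0.8,0,0,0],[1,0,0,0.8,0,0,0],[1,0,0,0.8,0,0,0],[1,0,0,0.8,0,0,0],[1,0,0,0.4,0,0,0]]' && python3 -m handwheel '[[1,-0.05,0,0.4,0,0,0],[0,0,0,0,0,0,0],[0,0,0,0,0,0,0]]' && python3 -m handwheel '[[-0.3,0,0,0,0,0,0],[-0.3,0,0,0,0,0,0],[-0.3,0,0,0,0,0,0],[-0.3,0,0,0,0,0,0]]'
python3 - <<'E'
from h import *
from plant import *
o=get_obs();P,R=grasp(0);plan(o,P,R);print(o["clock"],np.round(o["joint_pos"],1),o["moment"],o["force"])
s=snapshot("top");t=snapshot("scene")
a=cv2.resize(s["color"][150:290,310:430],(400,467));b=cv2.resize(t["color"][130:250,140:260],(400,400))
im=np.zeros((467,800,3),np.uint8);im[:,:400]=a;im[:400,400:]=b;cv2.imwrite("pics/c3.png",im[:,:,::-1])
E
```

```text
clock: 3.82
tool_pos: [0.4727, -0.2103, 0.265]
orientation: [-179.8, 24.9, 166.2]
force: [0.1, -0.9, 0.3]
opening: 0.0877
gripper_force: 0.0
clock: 4.2
tool_pos: [0.4787, -0.2131, 0.261]
orientation: [180.0, 24.8, 166.2]
force: [0.1, -0.3, 0.3]
opening: 0.0731
gripper_force: 0.0
clock: 4.7
tool_pos: [0.4784, -0.213, 0.261]
orientation: [179.9, 24.8, 166.2]
force: [0.3, 0.1, 1.0]
opening: 0.0341
gripper_force: 0.4
shift [0.33 0.23 0.5 ] turn [ 0.01 -0.03 -0.01] pos [ 0.4784 -0.213   0.261 ] rpy [179.94  24.8  166.16]
4.7 [  -9.4    8.4  -55.3   49.    -2.4 -143. ] [0.55922554 1.16883679 0.07318365] [0.32526691 0.10970147 0.9715077 ]
```

View pics/c3.png

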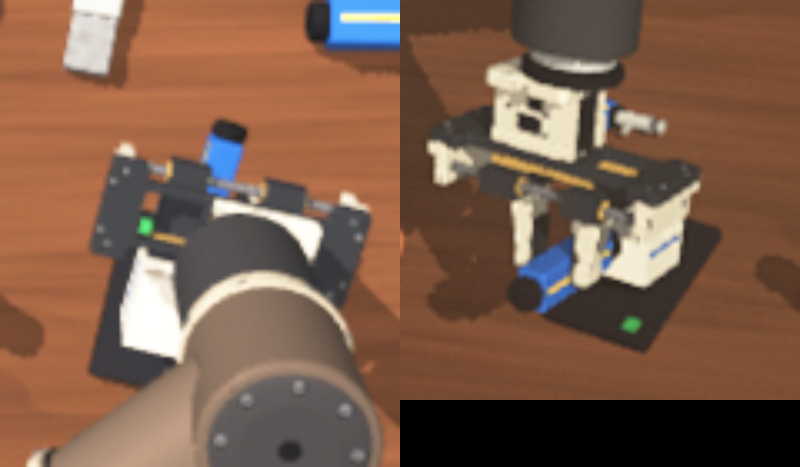

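The arm is near its wrist singularity (j5 −2.4°, j3 −55°) and did not reach full depth; the fingers are still beside the grip. I'll grip with the tool vertical instead, since the flats allow any tilt about y.

```bash
python3 -m handwheel '[[1,0,0,0,0,0,0],[1,0,0,0,0,0,0],[1,0,0,-0.8,0,0,0],[1,0,0,-0.8,0,0,0],[1,0,0,-0.8,0,0,0]]' && python3 -m handwheel '[[1,0,0,-0.6,0,0.6,0],[1,0,0,0,0,0.7,0],[1,0,0,0,0,0.7,0],[1,0,0,0,0,0.7,0],[1,0,0,0,0,0.7,0]]' && python3 -m handwheel '[[1,0,0,0,0,0.7,0],[1,0,0,0,0,0,0],[1,0,0,0,0,0,0]]'
cat >> h.py <<'E'
UP=.0066
def vgrasp(up=0,home=HOME,yaw=-13.8):
    return home+np.array([0,0,.159+UP+up]),Ro.from_euler('Z',[yaw],degrees=True)[0]*FL
E
python3 - <<'E'
from h import *
from plant import *
o=get_obs();P,R=vgrasp(.05);plan(o,P,R);print(o["clock"],np.round(o["joint_pos"],1))
E
```

```text
clock: 5.42
tool_pos: [0.4582, -0.2124, 0.312]
orientation: [-179.4, 25.2, 166.1]
force: [1.6, -0.6, 0.7]
opening: 0.076
gripper_force: 0.0
clock: 6.05
tool_pos: [0.4519, -0.2111, 0.3253]
orientation: [-179.4, 4.7, 165.9]
force: [0.1, 0.5, -0.3]
opening: 0.0874
gripper_force: 0.0
clock: 6.42
tool_pos: [0.4518, -0.2112, 0.3251]
orientation: [-179.4, 0.7, 165.9]
force: [0.3, -1.1, -0.1]
opening: 0.0872
gripper_force: 0.0
shift [-3.65  0.44  0.34] turn [-0.1   0.11 -0.06] pos [ 0.4518 -0.2112  0.3251] rpy [-179.4     0.68  165.85]
6.425 [  -2.1    7.7  -28.3    0.9  -53.5 -102.6]
```

```bash
python3 -m handwheel '[[1,-0.9,0.11,0.08,-0.03,0.03,-0.02],[1,-0.9,0.11,0.08,-0.03,0.03,-0.02],[1,-0.9,0.11,0.08,-0.03,0.03,-0.02],[1,-0.95,0.11,0.08,0,0.02,0],[1,0,0,0,0,0,0]]' && python3 -m handwheel '[[1,0,0,0.6,0,0,0],[1,0,0,0.6,0,0,0],[1,0,0,0.4,0,0,0],[0,0,0,0.4,0,0,0],[0,0,0,0,0,0,0]]' && python3 -m handwheel '[[0,0,0,0,0,0,0],[-0.3,0,0,0,0,0,0],[-0.3,0,0,0,0,0,0]]'
python3 - <<'E'
from h import *
from plant import *
o=get_obs();P,R=vgrasp(0);plan(o,P,R);print(o["clock"],np.round(o["joint_pos"],1),o["force"],o["moment"])
s=snapshot("top");t=snapshot("scene")
a=cv2.resize(s["color"][150:290,310:430],(400,467));b=cv2.resize(t["color"][150:250,150:250],(400,400))
im=np.zeros((467,800,3),np.uint8);im[:,:400]=a;im[:400,400:]=b;cv2.imwrite("pics/c4.png",im[:,:,::-1])
E
```

```text
clock: 7.05
tool_pos: [0.5441, -0.2225, 0.3172]
orientation: [-179.9, -0.0, 166.2]
force: [0.1, -0.3, -1.1]
opening: 0.0878
gripper_force: 0.0
clock: 7.68
tool_pos: [0.5429, -0.2225, 0.2668]
orientation: [-179.9, -0.1, 166.2]
force: [0.1, -0.5, -0.4]
opening: 0.0729
gripper_force: 0.0
clock: 8.05
tool_pos: [0.5433, -0.2226, 0.2681]
orientation: [-179.9, -0.0, 166.2]
force: [-0.2, -0.1, 0.1]
opening: 0.0433
gripper_force: 0.0
shift [ 0.01 -0.02  0.02] turn [-0.01 -0.    0.  ] pos [ 0.5433 -0.2226  0.2681] rpy [-1.7994e+02 -1.0000e-02  1.6623e+02]
8.05 [-3.200e+00  1.940e+01 -2.060e+01  1.000e-01 -5.000e+01 -1.006e+02] [-0.1780987 -0.0816272  0.1477133] [-0.03103003 -0.0435774  -0.01028667]
```

View pics/c4.png

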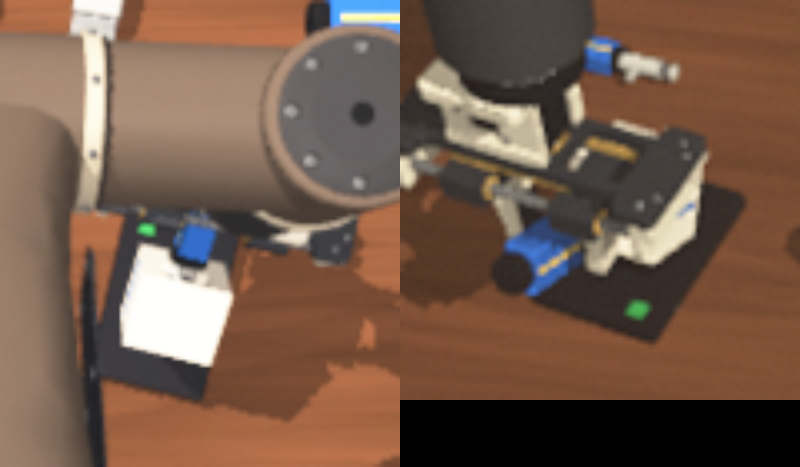

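The fingers straddle the grip near (545,245) in the right crop. Closing now.

```bash
python3 -m handwheel '[[-0.4,0,0,0,0,0,0],[-0.4,0,0,0,0,0,0]]' && python3 -m handwheel '[[-0.5,0,0,0,0,0,0],[-0.6,0,0,0,0,0,0]]' && python3 -m handwheel '[[-1,0,0,0,0,0,0],[-1,0,0,0,0,0,0],[-1,0,0,0,0,0,0]]'
python3 - <<'E'
from h import *
from plant import *
o=get_obs();P,R=vgrasp(0);plan(o,P,R);print(o["force"],o["moment"])
for p in(.165,.160):
  for s in(1,-1):
    r=Ro.from_rotvec(np.array([-np.cos(np.radians(25)),0,-np.sin(np.radians(25))])*s*3,degrees=True); p_=np.array([0,0,p])
    print(s,"3deg shift/25mm",(p_-r.apply(p_))/.025,"turn",r.as_rotvec(degrees=True)/6)
E
```

```text
clock: 8.4
tool_pos: [0.5432, -0.2226, 0.2678]
orientation: [-179.9, -0.0, 166.2]
force: [-0.1, 0.2, -0.5]
opening: 0.0265
gripper_force: 0.0
clock: 8.65
tool_pos: [0.5432, -0.2224, 0.2677]
orientation: [-180.0, -0.0, 166.2]
force: [-0.7, 0.7, -0.3]
opening: 0.0239
gripper_force: 29.8
clock: 9.02
tool_pos: [0.5432, -0.2225, 0.2677]
orientation: [-179.9, -0.0, 166.2]
force: [0.3, 2.0, -0.5]
opening: 0.0241
gripper_force: 29.8
shift [ 0.   -0.02  0.01] turn [-0.01 -0.01  0.  ] pos [ 0.5432 -0.2225  0.2677] rpy [-1.7995e+02 -5.0000e-02  1.6622e+02]
[ 0.32596778  2.02899042 -0.48367924] [ 0.83968119 -0.0632321  -0.11131791]
1 3deg shift/25mm [-0.00346446 -0.3130544   0.00742956] turn [-0.45315389  0.         -0.21130913]
-1 3deg shift/25mm [-0.00346446  0.3130544   0.00742956] turn [ 0.45315389 -0.          0.21130913]
1 3deg shift/25mm [-0.00335948 -0.3035679   0.00720443] turn [-0.45315389  0.         -0.21130913]
-1 3deg shift/25mm [-0.00335948  0.3035679   0.00720443] turn [ 0.45315389 -0.          0.21130913]
```

```bash
cat > st.py <<'E'
from h import *
from plant import *
o=get_obs();d=hpR().apply([1,0,0]);M=o["moment"]+np.cross(o["tool_pos"]-HOME,o["force"])
C=Ro.from_euler('xyz',o["orientation"],degrees=True)
rel=((C*FL.inv())*Ro.from_euler('y',-25,degrees=True))
print("t",o["clock"],"axis torque",round(d@M,3),"M",np.round(M,2),"F hp",np.round(hpR().inv().apply(o["force"]),1),"roll/dev",np.round((hpR().inv()*rel).as_rotvec(degrees=True),2),"pt",np.round(hpR().inv().apply(o["tool_pos"]+C.apply([0,0,.165])-HOME)*1e3,1),"j",np.round(o["joint_pos"],0),"op",o["opening"],o["gripper_force"])
E
python3 st.py; python3 -m handwheel '[[-1,0,-0.31,0.007,-0.453,0,-0.211],[-1,0,0,0,0,0,0]]' >/dev/null; python3 st.py;  python3 -m handwheel '[[-1,0,-0.2,0.005,-0.302,0,-0.141],[-1,0,0,0,0,0,0]]' >/dev/null; python3 st.py
```

```text
t 9.025 axis torque 0.398 M [ 0.5  -0.01 -0.11] F hp [-0.4  2.  -0.4] roll/dev [-0.04  0.05  0.04] pt [0.3 0.4 0.7] j [  -3.   19.  -21.    0.  -50. -101.] op 0.024130859741315635 29.843260645866394
t 9.275 axis torque 0.469 M [ 0.61 -0.04 -0.19] F hp [0.5 4.5 0.9] roll/dev [ 2.94  0.03 -0.06] pt [0.3 0.2 0.7] j [ -5.  20. -19.  -3. -51. -95.] op 0.024127890023176845 29.882026612758636
t 9.525 axis torque 0.4 M [ 0.53 -0.04 -0.19] F hp [ 1.   1.8 -0.3] roll/dev [ 4.88  0.04 -0.02] pt [0.3 0.4 0.7] j [ -6.  20. -18.  -6. -52. -92.] op 0.023815788208206946 29.85810399055481
```

```bash
for i in 1; do python3 -m handwheel '[[-1,0,-0.2,0.005,-0.302,0,-0.141],[-1,0,0,0,0,0,0]]' >/dev/null; python3 st.py;  python3 -m handwheel '[[-1,0,-0.2,0.005,-0.302,0,-0.141],[-1,0,0,0,0,0,0]]' >/dev/null; python3 st.py; done
```

```text
t 9.775 axis torque -0.049 M [ 0.02 -0.08 -0.19] F hp [ 1.   1.7 -0.2] roll/dev [ 6.87  0.04 -0.01] pt [0.3 0.5 0.7] j [ -7.  20. -16.  -8. -53. -89.] op 0.023924103647262673 29.846566021442413
t 10.025 axis torque -0.21 M [-0.22 -0.18 -0.13] F hp [ 1.1  1.7 -0.3] roll/dev [ 8.86  0.04 -0.  ] pt [0.2 0.8 0.7] j [ -9.  21. -15. -10. -54. -86.] op 0.023714448467241828 29.835701286792755
```

```bash
python3 -m handwheel '[[-1,0,-0.1,0.003,-0.151,0,-0.07],[-1,0,0,0,0,0,0]]' >/dev/null; python3 st.py;  python3 -m handwheel '[[-1,0,-0.1,0.003,-0.151,0,-0.07],[-1,0,0,0,0,0,0]]' >/dev/null; python3 st.py
```

```text
t 10.275 axis torque -0.425 M [-0.53 -0.54 -0.18] F hp [0.5 1.7 0.7] roll/dev [9.93 0.03 0.04] pt [0.2 1.1 0.7] j [ -9.  21. -15. -11. -55. -84.] op 0.024200840574077405 29.818216860294342
t 10.525 axis torque -0.287 M [-0.38 -0.33 -0.05] F hp [ 1.8  0.5 -0.6] roll/dev [1.096e+01 3.000e-02 1.000e-02] pt [0.2 1.1 0.7] j [-10.  21. -14. -12. -55. -82.] op 0.023971693693142723 29.817106425762177
```

```bash
python3 -m handwheel '[[-1,0,0,0,0,0,0]]' >/dev/null; python3 st.py;  python3 -m handwheel '[[-1,0,-0.1,0.003,-0.151,0,-0.07],[-1,0,0,0,0,0,0]]' >/dev/null; python3 st.py;python3 -m handwheel '[[-1,0,0,0,0,0,0]]' >/dev/null; python3 st.py
```

```text
t 10.65 axis torque -0.358 M [-0.44 -0.39 -0.13] F hp [ 2.3 -0.1  0.3] roll/dev [10.94  0.03  0.03] pt [0.2 1.2 0.7] j [-10.  21. -14. -12. -55. -82.] op 0.024013996900136482 29.814977645874023
t 10.9 axis torque -0.444 M [-0.57 -0.48 -0.11] F hp [1.9 0.9 0. ] roll/dev [1.197e+01 3.000e-02 1.000e-02] pt [0.2 1.3 0.6] j [-11.  21. -13. -13. -56. -81.] op 0.023855965198227996 29.81296956539154
t 11.025 axis torque -0.493 M [-0.6  -0.42 -0.13] F hp [ 2.9  0.2 -0.4] roll/dev [11.94  0.03  0.03] pt [0.2 1.3 0.7] j [-11.  21. -13. -13. -56. -81.] op 0.023965751673321253 29.81085956096649
```

Resistance builds steadily to about 0.5 Nm by 12°, which looks like the hard stop. I'll turn back and try the other way to compare.

```bash
python3 -m handwheel '[[-1,0,0.41,0.01,0.604,0,0.282],[-1,0,0.41,0.01,0.604,0,0.282],[-1,0,0.41,0.01,0.604,0,0.282],[-1,0,0,0,0,0,0]]' >/dev/null; python3 st.py;  python3 -m handwheel '[[-1,0,0.31,0.007,0.453,0,0.211],[-1,0,0,0,0,0,0]]' >/dev/null; python3 st.py; python3 -m handwheel '[[-1,0,0.2,0.005,0.302,0,0.141],[-1,0,0,0,0,0,0]]' >/dev/null; python3 st.py; python3 -m handwheel '[[-1,0,0.2,0.005,0.302,0,0.141],[-1,0,0,0,0,0,0]]' >/dev/null; python3 st.py
```

```text
t 11.525 axis torque -0.072 M [-0.32 -0.92  0.03] F hp [ 3.4  0.3 -1.4] roll/dev [-0.03 -0.01  0.2 ] pt [0.2 1.7 1. ] j [  -3.   19.  -21.    0.  -50. -101.] op 0.02396625404415391 29.809327125549316
t 11.775 axis torque 0.246 M [-0.06 -1.22  0.08] F hp [ 3.2 -0.5 -0.5] roll/dev [-2.98 -0.    0.12] pt [0.1 1.  1. ] j [  -1.   19.  -22.    4.  -49. -106.] op 0.023884382403444128 29.811476469039917
t 12.025 axis torque 0.229 M [ 0.04 -1.01 -0.06] F hp [ 4.5  1.3 -1.5] roll/dev [-4.97 -0.    0.07] pt [0.1 0.6 1. ] j [  -0.   19.  -24.    6.  -49. -109.] op 0.02381118848369609 29.825521409511566
t 12.275 axis torque 0.658 M [ 0.48 -1.09 -0.  ] F hp [ 5.1  0.3 -1.1] roll/dev [-6.97 -0.01  0.06] pt [0.1 0.5 1. ] j [   1.   19.  -25.    8.  -48. -113.] op 0.023315892551245006 29.836649894714355
```

```bash
python3 -m handwheel '[[-1,0,0,0,0,0,0]]' >/dev/null; python3 st.py; python3 -m handwheel '[[-1,0,-0.2,0.005,-0.302,0,-0.141],[-1,0,0,0,0,0,0]]' >/dev/null; python3 st.py;python3 -m handwheel '[[-1,0,-0.2,0.005,-0.302,0,-0.141],[-1,0,0,0,0,0,0]]' >/dev/null; python3 st.py;python3 -m handwheel '[[-1,0,-0.31,0.007,-0.453,0,-0.211],[-1,0,0,0,0,0,0]]' >/dev/null; python3 st.py
```

```text
t 12.4 axis torque 0.685 M [ 0.52 -1.1  -0.03] F hp [ 5.8  2.1 -0.6] roll/dev [-6.97 -0.01  0.02] pt [0.1 0.3 1. ] j [   1.   19.  -25.    8.  -48. -113.] op 0.023687137151696003 29.838545322418213
t 12.65 axis torque 0.67 M [ 0.46 -1.26 -0.02] F hp [ 4.8  2.3 -1.2] roll/dev [-4.99 -0.03 -0.03] pt [0.1 0.3 1. ] j [  -0.   19.  -24.    6.  -49. -109.] op 0.02410357299354109 29.832404851913452
t 12.9 axis torque 0.413 M [ 0.14 -1.32  0.01] F hp [ 4.4  1.5 -1.2] roll/dev [-3.01 -0.03 -0.02] pt [0.1 0.4 1. ] j [  -1.   19.  -22.    4.  -49. -106.] op 0.0238893902150777 29.819483757019043
t 13.15 axis torque 0.302 M [ 0.06 -1.27 -0.07] F hp [ 5.4  1.6 -1.5] roll/dev [-0.   -0.05 -0.05] pt [0.1 0.4 1. ] j [  -3.   19.  -21.   -0.  -50. -101.] op 0.02407005805453545 29.831489324569702
```

```bash
cat > st.py <<'E'
from h import *
from plant import *
L=[]
for i in range(4): L.append(get_obs()); snapshot("top")
o=L[-1]; F=np.mean([l["force"] for l in L],0); M0=np.mean([l["moment"] for l in L],0)
d=hpR().apply([1,0,0]);M=M0+np.cross(o["tool_pos"]-HOME,F)
C=Ro.from_euler('xyz',o["orientation"],degrees=True)
rel=((C*FL.inv())*Ro.from_euler('y',-25,degrees=True))
print("t",round(o["clock"],2),"axis torque",round(d@M,3),"raw",round(d@M0,3),"Mhp",np.round(hpR().inv().apply(M),2),"F hp",np.round(hpR().inv().apply(F),1),"roll/dev",np.round((hpR().inv()*rel).as_rotvec(degrees=True),1),"pt",np.round(hpR().inv().apply(o["tool_pos"]+C.apply([0,0,.165])-HOME)*1e3,1),"j",np.round(o["joint_pos"],0),"op",round(o["opening"],4))
E
python3 st.py; python3 -m handwheel '[[-1,0,-0.41,0.01,-0.604,0,-0.282],[-1,0,-0.41,0.01,-0.604,0,-0.282],[-1,0,0,0,0,0,0]]' >/dev/null; python3 st.py;python3 -m handwheel '[[-1,0,-0.41,0.01,-0.604,0,-0.282],[-1,0,0,0,0,0,0]]' >/dev/null; python3 st.py; python3 -m handwheel '[[-1,0,-0.1,0.003,-0.151,0,-0.07],[-1,0,0,0,0,0,0]]' >/dev/null; python3 st.py
```

```text
t 13.3 axis torque 0.176 raw 0.319 Mhp [ 0.18 -1.19 -0.17] F hp [ 5.6  0.9 -1.3] roll/dev [-0. -0.  0.] pt [0.1 0.5 1. ] j [  -3.   19.  -21.    0.  -50. -101.] op 0.024
t 13.88 axis torque -0.247 raw -0.187 Mhp [-0.25 -1.38 -0.18] F hp [ 6.1  0.7 -2.4] roll/dev [ 7.9 -0.1 -0. ] pt [0.1 0.8 1.1] j [ -8.  20. -16.  -9. -54. -87.] op 0.0242
t 14.32 axis torque -0.361 raw -0.329 Mhp [-0.36 -1.54 -0.29] F hp [ 6.1  0.7 -2.3] roll/dev [12.  -0.1 -0. ] pt [0.1 1.2 1.2] j [-11.  21. -14. -13. -56. -81.] op 0.0236
t 14.78 axis torque -0.532 raw -0.615 Mhp [-0.53 -1.56 -0.17] F hp [ 6.4  0.1 -2.8] roll/dev [13.  -0.1 -0. ] pt [0.1 1.3 1.2] j [-11.  21. -13. -14. -57. -79.] op 0.0241
```

```bash
python3 -m handwheel '[[-1,0,-0.1,0.003,-0.151,0,-0.07],[-1,0,0,0,0,0,0]]' >/dev/null; python3 st.py; python3 -m handwheel '[[-1,0,0.41,0.01,0.604,0,0.282],[-1,0,0.41,0.01,0.604,0,0.282],[-1,0,0.41,0.01,0.604,0,0.282],[-1,0,0.41,0.01,0.604,0,0.282]]' >/dev/null; python3 st.py; python3 -m handwheel '[[-1,0,0.31,0.007,0.453,0,0.211],[-1,0,0.31,0.007,0.453,0,0.211],[-1,0,0,0,0,0,0]]' >/dev/null; python3 st.py
```

```text
t 15.22 axis torque -0.728 raw -0.75 Mhp [-0.73 -1.61 -0.11] F hp [ 6.2  0.5 -2.6] roll/dev [13.9 -0.1 -0. ] pt [0.1 1.4 1.2] j [-12.  21. -12. -15. -57. -78.] op 0.0236
t 15.93 axis torque 0.237 raw 0.264 Mhp [ 0.24 -1.74 -0.08] F hp [ 6.9  0.  -3.7] roll/dev [-2.  -0.1  0.1] pt [0.1 1.5 1.7] j [  -2.   19.  -22.    2.  -49. -104.] op 0.0239
t 16.5 axis torque 0.585 raw 0.689 Mhp [ 0.59 -1.79 -0.13] F hp [ 7.1  0.2 -3.4] roll/dev [-8.  -0.1  0.1] pt [0.  0.9 1.7] j [   1.   19.  -25.    9.  -48. -115.] op 0.0238
```

```bash
python3 -m handwheel '[[-1,-0.035,0,0.037,0,0,0],[-1,0,0,0,0,0,0]]' >/dev/null; python3 st.py; python3 -m handwheel '[[-1,0,0.2,0,0.302,0,0.141],[-1,0,0,0,0,0,0]]' >/dev/null; python3 st.py
```

```text
t 16.95 axis torque 0.795 raw 1.122 Mhp [ 0.8  -1.02 -0.43] F hp [6.1 2.5 1.8] roll/dev [-8.  -0.1  0. ] pt [0.1 0.6 1. ] j [   1.   19.  -25.    9.  -48. -115.] op 0.0243
t 17.4 axis torque 0.946 raw 1.268 Mhp [ 0.95 -0.96 -0.48] F hp [6.7 2.4 1.3] roll/dev [-10.   -0.1   0. ] pt [0.1 0.6 1.1] j [   2.   19.  -26.   12.  -48. -118.] op 0.0239
```

```bash
cat > sv.py <<'E'
import sys
from h import *
from plant import *
np.savez(sys.argv[1],**snapshot("scene"))
E
python3 sv.py n10.npz; python3 -m handwheel '[[-1,0,-0.41,0.01,-0.604,0,-0.282],[-1,0,-0.41,0.01,-0.604,0,-0.282],[-1,0,-0.2,0,-0.302,0,-0.141],[-1,0,0,0,0,0,0]]' >/dev/null; python3 st.py; python3 sv.py z0.npz; python3 -m handwheel '[[-1,0,-0.41,0.01,-0.604,0,-0.282],[-1,0,-0.41,0.01,-0.604,0,-0.282],[-1,0,-0.2,0,-0.302,0,-0.141],[-1,0,0,0,0,0,0]]' >/dev/null; python3 st.py; python3 sv.py p10.npz
python3 - <<'E'
from h import *
im=np.zeros((520,795,3),np.uint8)
for i,f in enumerate(("n10","z0","p10")):
    c=np.load(f+".npz")["color"][185:230,165:210]; im[:265,i*265:i*265+265]=cv2.resize(c,(265,265),interpolation=cv2.INTER_CUBIC)
c=np.load("scene0.npz")["color"][185:230,165:210]; im[266:518,:252]=cv2.resize(c,(252,252),interpolation=cv2.INTER_CUBIC)
cv2.imwrite("pics/c5.png",im[:,:,::-1])
E
```

```text
t 18.15 axis torque 0.264 raw 0.575 Mhp [ 0.26 -1.38 -0.36] F hp [ 6.6  2.1 -0.3] roll/dev [-0.  -0.1 -0. ] pt [0.1 0.8 1.2] j [  -3.   19.  -21.    0.  -50. -101.] op 0.0237
t 18.9 axis torque -0.367 raw -0.23 Mhp [-0.37 -1.65 -0.26] F hp [ 7.3  1.3 -2.3] roll/dev [10.  -0.1 -0. ] pt [0.  1.2 1.4] j [ -9.  21. -15. -11. -55. -84.] op 0.0238
```

View pics/c5.png

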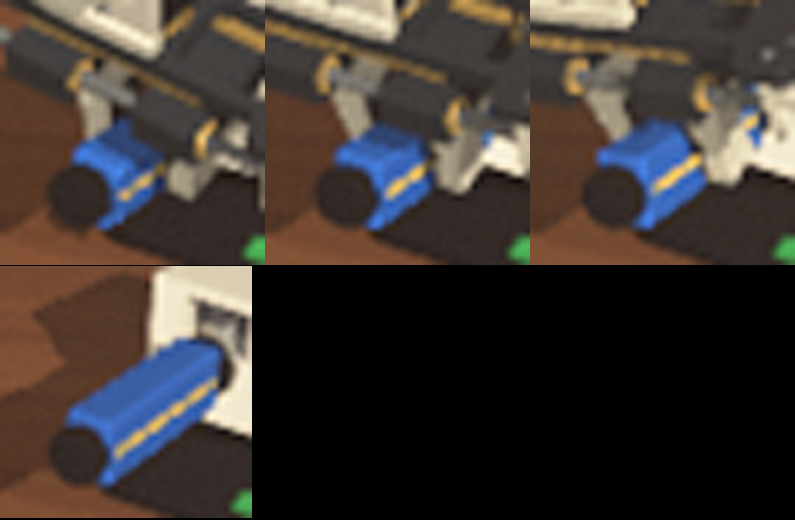

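The three tail-end crops (gripper at −10, 0 and +10°) show the stripe moving slightly around the tail, and its offset rises at +10. I'll measure this numerically.

Run:
```python
from h import *
import numpy as np
S0=dict(np.load("scene0.npz"))
d=hpR().apply([1,0,0])
a=proj(S0,HOME+.02*d);b=proj(S0,HOME+.06*d);e=(b-a)/np.linalg.norm(b-a);n=np.array([-e[1],e[0]]) 
print(e,n,a,b)
M=[cv2.getRotationMatrix2D((185,212),0,1)]
for f in("scene0","n10","z0","p10"):
    g=np.load(f+".npz")["color"].astype(np.float32)
    # sample profile across the axis, averaged over x=30..48 mm
    prof=[]
    ts=np.arange(-10,10.1,.5)
    for k in np.linspace(.036,.047,6):
        c=proj(S0,HOME+k*d); pts=(c+ts[:,None]*n).astype(np.float32)
        prof.append(cv2.remap(g,pts[:,0][:,None],pts[:,1][:,None],cv2.INTER_LINEAR)[:,0])
    p=np.mean(prof,0); blue=p[:,2]; yel=p[:,0]-p[:,2]*.3
    w=np.clip(p[:,0]-60,0,None)*((ts>-8)&(ts<8))*(p[:,0]>p[:,2]*.6)
    print(f,"B",blue.astype(int)[::2],"R",p[:,0].astype(int)[::2])
```

```text
[-0.83731958  0.54671374] [-0.54671374 -0.83731958] [186.24053848 211.85918339] [177.80542051 217.36675182]
scene0 B [ 36  66 146 175 160 123 100  93 100  93  93 107 132 165 180 180 149  72
  38  41  41] R [51 52 57 60 73 89 74 58 56 56 55 57 59 61 62 61 65 79 87 89 90]
n10 B [ 37  35  88 158 159 130 115 104 100  93  93  99 130 158 187 205 171  93
  44  39  40] R [50 51 53 56 60 85 86 60 53 54 54 55 56 59 61 63 63 82 90 91 92]
z0 B [ 36  49 141 183 177 141 107  99 107  95  87  95 121 158 182 192 169 100
  49  45  44] R [51 50 55 59 57 74 75 58 55 55 53 54 54 58 60 61 59 79 92 94 93]
p10 B [ 36  75 169 200 179 133  99  82  76  81  82  85 114 145 169 172 155 102
  63  60  62] R [ 51  54  61  64  62  61  64  58  53  55  55  56  57  59  61  58  61  90
 104 105 105]
```

```bash
python3 -m handwheel '[[-1,-0.006,0.417,0.013,0.604,0,0.282],[-1,-0.006,0.417,0.013,0.604,0,0.282],[-1,-0.002,0.2,0.003,0.302,0,0.141],[-1,-0.05,0,0,0,0,0],[-1,0,0,0,0,0,0]]' >/dev/null; python3 st.py; python3 -m handwheel '[[-1,-0.03,0,0.02,0,0,0],[-1,0,0,0,0,0,0]]' >/dev/null; python3 st.py
```

```text
t 19.77 axis torque 0.247 raw 0.376 Mhp [ 0.25 -0.97 -0.25] F hp [ 6.2  0.9 -0.4] roll/dev [-0. -0.  0.] pt [0.1 1.2 1.1] j [  -3.   19.  -21.    0.  -50. -101.] op 0.0239
t 20.23 axis torque 0.283 raw 0.57 Mhp [ 0.28 -0.48 -0.28] F hp [5.2 1.9 3.6] roll/dev [-0.  0.  0.] pt [0.2 1.1 0.6] j [  -3.   19.  -21.    0.  -50. -101.] op 0.0237
```

```bash
python3 -m handwheel '[[-1,-0.036,0,-0.017,0,0,0],[-1,0,0,0,0,0,0]]' >/dev/null; python3 st.py;python3 -m handwheel '[[-1,-0.036,0,-0.017,0,0,0],[-1,0,0,0,0,0,0]]' >/dev/null; python3 st.py
```

```text
t 20.68 axis torque 0.381 raw 0.628 Mhp [ 0.38  0.06 -0.31] F hp [2.5 1.7 4.9] roll/dev [-0.1  0.1  0. ] pt [0.2 1.1 0.4] j [  -3.   19.  -21.    0.  -50. -101.] op 0.0242
t 21.12 axis torque 0.309 raw 0.592 Mhp [ 0.31  0.98 -0.27] F hp [-2.   1.9  4.7] roll/dev [-0.1  0.2  0. ] pt [0.3 1.  0.3] j [  -3.   20.  -21.    0.  -50. -101.] op 0.0238
```

```bash
python3 -m handwheel '[[-1,0.02,0,-0.008,0,0,0],[-1,-0.006,0.417,0.013,0.604,0,0.282],[-1,0,0,0,0,0,0]]' >/dev/null; python3 st.py;python3 -m handwheel '[[-1,-0.006,0.417,0.013,0.604,0,0.282],[-1,0,0,0,0,0,0]]' >/dev/null; python3 st.py;python3 -m handwheel '[[-1,-0.002,0.2,0.003,0.302,0,0.141],[-1,0,0,0,0,0,0]]' >/dev/null; python3 st.py
```

```text
t 21.7 axis torque 0.149 raw 0.162 Mhp [ 0.15  0.68 -0.12] F hp [-1.5  0.3  2.1] roll/dev [-4.  0.  0.] pt [1.6 1.2 0.6] j [  -1.   19.  -23.    5.  -49. -108.] op 0.0238
t 22.15 axis torque 0.276 raw 0.215 Mhp [ 0.28  0.61 -0.2 ] F hp [-1.6 -0.1  2.3] roll/dev [-8.  0.  0.] pt [1.6 1.1 0.7] j [   1.   19.  -25.    9.  -48. -115.] op 0.0239
t 22.6 axis torque 0.383 raw 0.324 Mhp [ 0.38  0.5  -0.24] F hp [-1.5 -0.1  1.9] roll/dev [-10.   0.   0.] pt [1.7 0.9 0.7] j [   2.   19.  -26.   12.  -48. -118.] op 0.0236
```

```bash
python3 -m handwheel '[[-1,-0.002,0.2,0.003,0.302,0,0.141],[-1,0,0,0,0,0,0]]' >/dev/null; python3 st.py;python3 -m handwheel '[[-1,-0.002,0.2,0.003,0.302,0,0.141],[-1,0,0,0,0,0,0]]' >/dev/null; python3 st.py
```

```text
t 23.05 axis torque 0.788 raw 0.647 Mhp [ 0.79  0.44 -0.31] F hp [-1.4 -0.6  1.6] roll/dev [-12.   0.   0.] pt [1.7 0.7 0.8] j [   3.   20.  -27.   14.  -48. -122.] op 0.0238
t 23.5 axis torque 1.448 raw 1.29 Mhp [ 1.45  0.26 -0.59] F hp [-1.1 -0.8  1.1] roll/dev [-14.   0.   0.] pt [1.8 0.6 0.7] j [   4.   20.  -28.   16.  -48. -125.] op 0.0239
```

With the binding relieved, the minus side shows an unmistakable hard stop (0.38 → 0.79 → 1.45 Nm), so the lock gives in plus. I'm backing off and turning plus.

```bash
python3 -m handwheel '[[-1,-0.006,-0.417,0.013,-0.604,0,-0.282],[-1,-0.006,-0.417,0.013,-0.604,0,-0.282],[-1,-0.006,-0.417,0.013,-0.604,0,-0.282],[-1,-0.002,-0.2,0.003,-0.302,0,-0.141],[-1,0,0,0,0,0,0]]' >/dev/null; python3 st.py;python3 -m handwheel '[[-1,-0.006,-0.417,0.013,-0.604,0,-0.282],[-1,-0.006,-0.417,0.013,-0.604,0,-0.282],[-1,0,0,0,0,0,0]]' >/dev/null; python3 st.py;python3 -m handwheel '[[-1,-0.006,-0.417,0.013,-0.604,0,-0.282],[-1,0,0,0,0,0,0]]' >/dev/null; python3 st.py
```

```text
t 24.32 axis torque 0.528 raw 1.062 Mhp [ 0.53  0.12 -0.61] F hp [-0.8  3.6 -0.4] roll/dev [-0.1  0.   0. ] pt [1.7 1.  0.7] j [  -3.   19.  -21.    0.  -50. -101.] op 0.0238
t 24.9 axis torque 0.429 raw 1.097 Mhp [ 0.43 -0.   -0.71] F hp [-0.7  4.6 -0.8] roll/dev [7.8 0.1 0. ] pt [1.6 1.  0.7] j [ -8.  20. -16.  -9. -54. -87.] op 0.0239
t 25.35 axis torque 0.273 raw 1.039 Mhp [ 0.27 -0.18 -0.69] F hp [-1.6  5.4 -1.1] roll/dev [11.8  0.1 -0. ] pt [1.4 1.  0.7] j [-11.  21. -13. -13. -56. -81.] op 0.0238
```

```bash
python3 -m handwheel '[[-1,-0.006,-0.417,0.013,-0.604,0,-0.282],[-1,0,0.03,0,0,0,0]]' >/dev/null; python3 st.py;python3 -m handwheel '[[-1,-0.006,-0.417,0.013,-0.604,0,-0.282],[-1,0,0,0,0,0,0]]' >/dev/null; python3 st.py
```

```text
t 25.8 axis torque -0.233 raw 0.251 Mhp [-0.23 -0.19 -0.35] F hp [-1.4  4.2 -3. ] roll/dev [15.8  0.1  0. ] pt [1.4 1.5 0.9] j [-13.  22. -11. -17. -59. -75.] op 0.0241
t 26.25 axis torque -0.279 raw 0.237 Mhp [-0.28 -0.12 -0.37] F hp [-1.8  4.6 -2.6] roll/dev [19.8  0.1  0. ] pt [1.3 1.6 1.1] j [-16.  23.  -9. -20. -62. -70.] op 0.0237
```

```bash
python3 -m handwheel '[[-1,-0.006,-0.417,0.013,-0.604,0,-0.282],[-1,0,0.02,0.02,0,0,0]]' >/dev/null; python3 st.py;python3 -m handwheel '[[-1,-0.006,-0.417,0.013,-0.604,0,-0.282],[-1,0,0,0,0,0,0]]' >/dev/null; python3 st.py;python3 -m handwheel '[[-1,-0.006,-0.417,0.013,-0.604,0,-0.282],[-1,0,0,0,0,0,0]]' >/dev/null; python3 st.py
python3 - <<'E'
from h import *
from plant import *
s=snapshot("scene");t=snapshot("top");np.savez("p32.npz",**s)
b=cv2.resize(s["color"][175:235,160:220],(400,400),interpolation=cv2.INTER_CUBIC);a=cv2.resize(t["color"][150:290,310:430],(400,467))
im=np.zeros((467,800,3),np.uint8);im[:,:400]=a;im[:400,400:]=b;cv2.imwrite("pics/c6.png",im[:,:,::-1])
E
```

```text
t 26.7 axis torque -0.612 raw -0.222 Mhp [-0.61  0.06 -0.07] F hp [-1.6  3.2 -0.8] roll/dev [23.8  0.1  0.1] pt [1.2 2.  1. ] j [-18.  24.  -6. -24. -65. -64.] op 0.0239
t 27.15 axis torque -0.787 raw -0.396 Mhp [-0.79  0.18  0.09] F hp [-1.6  3.2 -0.6] roll/dev [27.9  0.1  0. ] pt [1.2 2.2 1. ] j [-20.  26.  -4. -27. -68. -60.] op 0.0237
t 27.6 axis torque -0.98 raw -0.493 Mhp [-0.98  0.2   0.2 ] F hp [-2.8  3.9 -0.2] roll/dev [31.9  0.1  0. ] pt [1.2 2.3 1. ] j [-22.  27.  -2. -29. -71. -56.] op 0.0239
```

View pics/c6.png

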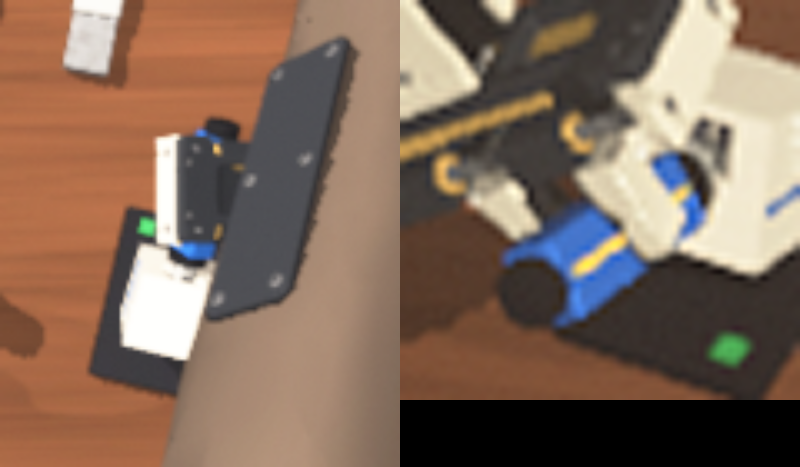

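The right crop shows the grip now turned around its axis, with the stripe up to (600,255) and the tail at (530,290). I'll relieve the side load and check the torque.

```bash
python3 -m handwheel '[[-1,-0.012,0.041,0.023,0,0,0],[-1,0,0,0,0,0,0]]' >/dev/null; python3 st.py
python3 - <<'E'
from h import *
S0=dict(np.load("scene0.npz"));g=np.load("p32.npz")["color"]
# stripe: yellow pixels, predict stripe location for roll angles (stripe mid of +y flat: y=12,z=0 at pts)
m=mask(g,(15,90,110),(35,255,255),(180,205,200,220)); ys,xs=np.nonzero(m); print("stripe px",list(zip(xs,ys)))
m0=mask(S0["color"],(12,70,90),(40,255,255),(170,190,215,230)); ys,xs=np.nonzero(m0); print("home",xs.min(),xs.max()); 
def fit(xs,ys): return np.polyfit(xs,ys,1)
f0=fit(xs,ys); print("home line y at 188,195:",np.polyval(f0,[188,195]))
ys,xs=np.nonzero(m); print("now",np.polyval(fit(xs,ys),[188,195]) if len(xs)>3 else None)
for roll in(0,10,20,25,30,35):
    H=hpR(roll=roll); P=[proj(S0,HOME+np.array([0,0,0])+H.apply([x,.012,0])) for x in(.02,.04,.0)]
    l=np.polyfit([p[0] for p in P],[p[1] for p in P],1); print(roll,np.polyval(l,[188,195]))
E
```

```text
t 28.15 axis torque -1.608 raw -1.672 Mhp [-1.61  0.25  0.9 ] F hp [-2.5 -0.3 -0.3] roll/dev [31.9  0.1  0.1] pt [1.4 2.9 0.9] j [-22.  27.  -2. -29. -71. -55.] op 0.0236
stripe px [(np.int64(193), np.int64(210)), (np.int64(191), np.int64(211)), (np.int64(192), np.int64(211)), (np.int64(193), np.int64(211)), (np.int64(190), np.int64(212)), (np.int64(191), np.int64(212)), (np.int64(188), np.int64(213)), (np.int64(189), np.int64(213)), (np.int64(190), np.int64(213)), (np.int64(187), np.int64(214)), (np.int64(188), np.int64(214)), (np.int64(189), np.int64(214)), (np.int64(186), np.int64(215)), (np.int64(187), np.int64(215))]
home 172 202
home line y at 188,195: [209.38975292 208.51533201]
now [213.76419214 209.08733624]
0 [214.68012088 209.98830412]
10 [213.93898005 209.26980676]
20 [213.09689038 208.45344477]
25 [212.64637212 208.01669082]
30 [212.1810294  207.56556534]
35 [211.70464181 207.10373244]
```

```bash
python3 sv.py q32.npz
python3 - <<'E'
from h import *
S0=dict(np.load("scene0.npz"))
def tail(g):
    v=cv2.cvtColor(g,cv2.COLOR_RGB2HSV)[:,:,2]; m=np.zeros_like(v); m[207:226,168:190]=(v[207:226,168:190]<42)*255
    c=big(m); (u,r)=cv2.minEnclosingCircle(c); M=cv2.moments(c); return np.array([M["m10"]/M["m00"],M["m01"]/M["m00"]]),r
for f in("scene0","n10","z0","p10","p32","q32"):
    g=np.load(f+".npz")["color"]; R=g[...,0].astype(int);B=g[...,2].astype(int)
    w=np.clip(R-.45*B-35,0,None)
    # stripe = ridge between x=182..195 in blue body: per column find yellow max within the body rows
    pts=[]
    for x in range(183,196):
        col=[(g[y,x,0].astype(int)+g[y,x,1].astype(int)-g[y,x,2].astype(int),y) for y in range(203,221)]
        yy=[y for v,y in col if v>150 and g[y,x,0]>110 and g[y,x,1]>90]
        ok=[y for y in yy if any(g[y+k,x,2]>1.4*g[y+k,x,0] for k in(1,2,3,4))]
        if ok: pts.append((x,np.mean(ok)))
    c,r=tail(g); print(f,"tail",c.round(1),round(r,1),"stripe-tail",[(round(x-c[0],1),round(y-c[1],1)) for x,y in pts])
d=hpR().apply([1,0,0]); t=proj(S0,HOME+.062*d)
for roll in(0,10,20,30,40):
    H=hpR(roll=roll); print(roll,[(proj(S0,HOME+H.apply([x,.012,0]))-t).round(1).tolist() for x in(.045,.03,.015)])
E
```

```text
Traceback (most recent call last):
  File "h.py", line 17, in big
    return max(cv2.findContours(m,cv2.RETR_EXTERNAL,cv2.CHAIN_APPROX_NONE)[0],key=cv2.contourArea)
ValueError: max() iterable argument is empty
```

Run:
```python
from h import *
S0=dict(np.load("scene0.npz"))
print(S0["color"][218,176:184].tolist())
im=np.zeros((300,800,3),np.uint8)
for i,f in enumerate(("scene0","p10","p32","q32")):
    g=np.load(f+".npz")["color"]; P=[]
    for x in range(183,195):
        col=g[204:221,x].astype(int); s=col[:,0]+col[:,1]-1.2*col[:,2]; s[col[:,0]<100]=-999
        b=int(np.argmax(s)); 
        if s[b]>100: P.append((x,b+204))
    t=g[205:228,166:192].astype(int); m=((t.max(2)<70)&(t.max(2)-t.min(2)<25)).astype(np.uint8)*255
    M=cv2.moments(m,True); print(f,"tail",M["m00"],166+M["m10"]/max(M["m00"],1),205+M["m01"]/max(M["m00"],1),"stripe",P)
d=hpR().apply([1,0,0])
for roll in(0,15,30,40):
    H=hpR(roll=roll); print(roll,[proj(S0,HOME+H.apply([x,.012,0])).round(1).tolist() for x in(.045,.03,.015)], proj(S0,HOME+.062*d).round(1))
```

```text
[[52, 41, 39], [50, 37, 38], [53, 44, 41], [53, 43, 41], [54, 42, 39], [55, 44, 41], [54, 42, 39], [52, 41, 32]]
scene0 tail 118.0 181.82203389830508 220.11016949152543 stripe [(186, 218), (187, 217), (188, 216), (189, 215), (190, 215), (191, 214), (192, 213), (193, 212), (194, 212)]
p10 tail 121.0 182.11570247933884 219.16528925619835 stripe [(186, 216), (187, 216), (188, 215), (189, 214), (190, 214), (191, 213), (192, 212), (193, 212), (194, 208)]
p32 tail 134.0 181.7910447761194 218.455223880597 stripe [(186, 215), (187, 214), (188, 214), (189, 213), (190, 212), (191, 212), (192, 211), (193, 211), (194, 204)]
q32 tail 134.0 181.61940298507463 218.1865671641791 stripe [(186, 215), (187, 215), (188, 214), (189, 213), (190, 213), (191, 212), (192, 211), (193, 211), (194, 204)]
0 [[185.1, 216.6], [188.2, 214.5], [191.3, 212.5]] [177.4 217.7]
15 [[185.1, 215.5], [188.2, 213.4], [191.2, 211.4]] [177.4 217.7]
30 [[184.8, 214.3], [187.9, 212.3], [190.9, 210.3]] [177.4 217.7]
40 [[184.4, 213.6], [187.5, 211.5], [190.5, 209.6]] [177.4 217.7]
```

```bash
python3 -m handwheel '[[-1,0.008,-0.041,-0.02,0,0,0],[-1,0.015,0,0.007,0,0,0],[-1,0,0,0,0,0,0]]' >/dev/null; python3 st.py;  python3 -m handwheel '[[-1,-0.002,-0.2,0.003,-0.302,0,-0.141],[-1,0,0,0,0,0,0]]' >/dev/null; python3 st.py
```

```text
t 28.77 axis torque -0.962 raw -0.537 Mhp [-0.96  0.09  0.19] F hp [-0.3  2.6  1.1] roll/dev [32.  0.  0.] pt [1.4 2.4 0.8] j [-22.  27.  -2. -29. -71. -55.] op 0.0238
t 29.23 axis torque -1.019 raw -0.404 Mhp [-1.02  0.17  0.25] F hp [-1.3  4.   1.5] roll/dev [34.   0.1 -0. ] pt [0.7 2.3 0.8] j [-23.  28.  -1. -31. -73. -53.] op 0.024
```

The free-space moment seen earlier at 25° tilt (~1.3 Nm with no contact) shows that the sensor isn't compensated for gripper weight when tilted. Corrected for that, the plus turn is free (about 0–0.2 Nm), and minus is the hard stop. I'll set about 31° and pull.

```bash
python3 -m handwheel '[[-1,-0.003,0.31,0.007,0.453,0,0.211],[-1,-0.072,0,-0.034,0,0,0],[-1,-0.072,0,-0.034,0,0,0],[-1,0,0,0,0,0,0]]' >/dev/null; python3 st.py;  python3 -m handwheel '[[-1,-0.072,0,-0.034,0,0,0],[-1,-0.072,0,-0.034,0,0,0],[-1,0,0,0,0,0,0]]' >/dev/null; python3 st.py
```

```text
t 29.93 axis torque -0.981 raw -0.642 Mhp [-0.98  0.63  0.54] F hp [-5.9  3.  -0.6] roll/dev [31.   0.2 -0. ] pt [3.4 2.5 0.7] j [-22.  27.  -2. -29. -71. -57.] op 0.0234
t 30.5 axis torque -1.224 raw -0.996 Mhp [-1.22  0.83  0.92] F hp [-7.1  2.3 -0.9] roll/dev [31.   0.3 -0. ] pt [6.7 2.3 0.6] j [-22.  27.  -2. -29. -71. -57.] op 0.0238
```

```bash
python3 -m handwheel '[[-1,-0.108,0,-0.05,0,0,0],[-1,-0.108,0,-0.05,0,0,0],[-1,-0.108,0,-0.05,0,0,0],[-1,-0.108,0,-0.05,0,0,0],[-1,0,0,0,0,0,0]]' >/dev/null; python3 st.py;  python3 -m handwheel '[[-1,-0.18,0,-0.085,0,0,0],[-1,-0.18,0,-0.085,0,0,0],[-1,-0.18,0,-0.085,0,0,0],[-1,-0.18,0,-0.085,0,0,0],[-1,0,0,0,0,0,0]]' >/dev/null; python3 st.py
python3 - <<'E'
from h import *
from plant import *
s=snapshot("scene");t=snapshot("top")
b=cv2.resize(s["color"][150:250,140:240],(400,400),interpolation=cv2.INTER_CUBIC);a=cv2.resize(t["color"][150:290,310:430],(400,467))
im=np.zeros((467,800,3),np.uint8);im[:,:400]=a;im[:400,400:]=b;cv2.imwrite("pics/c7.png",im[:,:,::-1])
E
```

```text
t 31.32 axis torque -1.374 raw -1.157 Mhp [-1.37 -0.37  0.35] F hp [-0.5  2.7 -1.7] roll/dev [30.9  0.   0. ] pt [21.2  2.3  0.8] j [-22.  28.   0. -28. -72. -58.] op 0.0236
t 32.15 axis torque -1.379 raw -1.323 Mhp [-1.38 -0.28  0.44] F hp [-1.   1.6 -2. ] roll/dev [30.9  0.1  0. ] pt [40.8  2.2  0.9] j [-21.  29.   3. -28. -74. -59.] op 0.0236
```

View pics/c7.png

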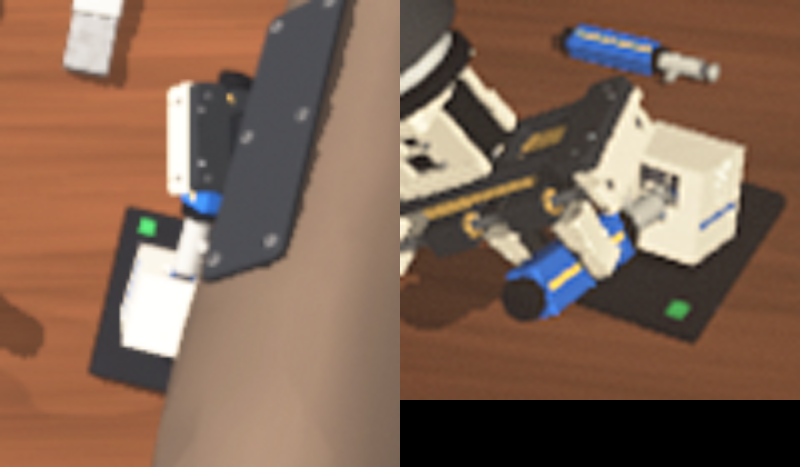

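The shank is visibly out of the dock by about 40 mm, at (640,210) in the right crop, held firmly. I'm pulling the rest of the way clear.

```bash
python3 -m handwheel '[[-1,-0.36,0,-0.17,0,0,0],[-1,-0.54,0,-0.25,0,0,0],[-1,-0.54,0,-0.25,0,0,0],[-1,-0.54,0,-0.25,0,0,0],[-1,0,0,0,0,0,0]]'
cat > pl.py <<'E'
import sys
from h import *
from plant import *
up=float(sys.argv[1]); o=get_obs()
H=Ro.from_euler('Z',[3.4],degrees=True)[0]; R=H*Ro.from_euler('y',25,degrees=True)*FL
A=np.array([.5066,.2285,.023+up])+H.apply([.0295,0,0])
P=A+H.apply([0,0,.006])-R.apply([0,0,.159])
C=Ro.from_euler('xyz',o["orientation"],degrees=True)
print("P",P.round(3)); plan(o,P,R); print("world up .06 in tool",C.inv().apply([0,0,.06]).round(3)/.025,"after-turn shift",R.inv().apply(P-o["tool_pos"]).round(4)/.025, "j",o["joint_pos"].round(0),"F",o["force"].round(1))
E
python3 pl.py .12
```

```text
clock: 32.92
tool_pos: [0.6189, -0.3183, 0.2891]
orientation: [152.2, 3.1, 178.8]
force: [-0.3, 0.9, -3.0]
opening: 0.0236
gripper_force: 30.0
P [0.603 0.234 0.293]
shift [ 1.07 19.64 10.1 ] turn [4.68 4.78 0.4 ] pos [ 0.6189 -0.3183  0.2891] rpy [152.22   3.14 178.85]
world up .06 in tool [-0.12  1.12 -2.12] after-turn shift [-0.548 22.1   -0.432] j [-21.  31.  10. -28. -78. -62.] F [-0.3  0.9 -3. ]
```

```bash
python3 -m handwheel '[[-1,-0.06,0.28,-0.53,0,0,0],[-1,-0.06,0.28,-0.53,0,0,0],[-1,0,0,0,0.67,0.68,0.057],[-1,0,0,0,0.67,0.68,0.057],[-1,0,0,0,0.67,0.68,0.057]]' >/dev/null && python3 -m handwheel '[[-1,0,0,0,0.67,0.68,0.057],[-1,0,0,0,0.67,0.68,0.057],[-1,0,0,0,0.67,0.68,0.057],[-1,0,0,0,0.66,0.68,0.057],[-1,0,0,0,0,0,0]]' && python3 pl.py .12
```

```text
clock: 34.17
tool_pos: [0.6194, -0.3172, 0.3192]
orientation: [180.0, -24.9, -176.6]
force: [-0.4, 0.0, -2.4]
opening: 0.024
gripper_force: 30.0
P [0.603 0.234 0.293]
shift [-1.04 22.06  0.68] turn [ 0.01  0.01 -0.  ] pos [ 0.6194 -0.3172  0.3192] rpy [ 179.96  -24.93 -176.6 ]
world up .06 in tool [ 1.    0.   -2.16] after-turn shift [-1.04  22.056  0.668] j [-10.  33.   5.   5. -86. -79.] F [-0.4  0.  -2.4]
```

```bash
python3 -m handwheel '[[-1,0,0.6,0,0,0,0],[-1,-0.05,1,0,0,0,0],[-1,-0.05,1,0,0,0,0],[-1,-0.05,1,0,0,0,0],[-1,-0.05,1,0,0,0,0]]' >/dev/null && python3 -m handwheel '[[-1,-0.05,1,0.03,0,0,0],[-1,-0.05,1,0.03,0,0,0],[-1,-0.05,1,0.03,0,0,0],[-1,-0.05,1,0.03,0,0,0],[-1,-0.05,1,0.03,0,0,0]]' >/dev/null && python3 -m handwheel '[[-1,-0.05,1,0.03,0,0,0],[-1,-0.05,1,0.03,0,0,0],[-1,-0.05,1,0.03,0,0,0],[-1,-0.05,1,0.03,0,0,0],[-1,-0.05,1,0.03,0,0,0]]' >/dev/null && python3 -m handwheel '[[-1,-0.05,1,0.03,0,0,0],[-1,-0.05,1,0.03,0,0,0],[-1,-0.05,1,0.03,0,0,0],[-1,-0.05,1,0.03,0,0,0],[-1,-0.05,1,0.03,0,0,0]]' && python3 -m handwheel '[[-1,0,0.9,0,0,0,0],[-1,0,0.56,0,0,0,0],[-1,0,0,0,0,0,0]]' && python3 pl.py .04
python3 - <<'E'
from h import *
from plant import *
s=snapshot("scene");t=snapshot("top")
b=cv2.resize(s["color"][150:290,310:430],(400,467),interpolation=cv2.INTER_CUBIC);a=cv2.resize(t["color"][150:290,150:270],(400,467))
cv2.imwrite("pics/c8.png",np.hstack([a,b])[:,:,::-1])
E
```

```text
clock: 36.67
tool_pos: [0.6073, 0.1738, 0.2987]
orientation: [180.0, -24.9, -176.7]
force: [0.2, -0.5, -2.2]
opening: 0.0237
gripper_force: 30.0
clock: 37.05
tool_pos: [0.6052, 0.2095, 0.2988]
orientation: [180.0, -24.9, -176.6]
force: [-0.1, 0.0, -3.1]
opening: 0.0238
gripper_force: 30.0
P [0.603 0.234 0.213]
shift [-1.42  0.99  3.12] turn [0.   0.01 0.  ] pos [0.6052 0.2095 0.2988] rpy [ 179.98  -24.94 -176.59]
world up .06 in tool [ 1.    0.   -2.16] after-turn shift [-1.428  0.992  3.116] j [  32.   30.    3.  -12.  -86. -116.] F [-0.1  0.  -3.1]
```

View pics/c8.png

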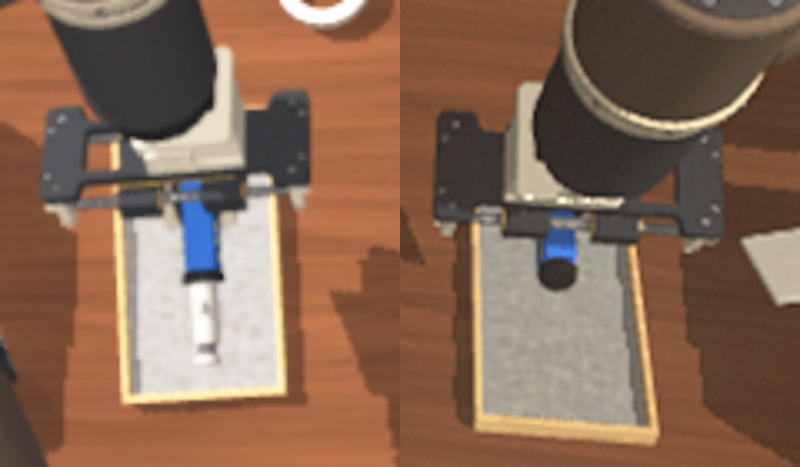

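The handpiece hangs level above the tray, shank toward the robot, about 25 mm short of centre in y. Lowering.

```bash
python3 -m handwheel '[[-1,-0.35,0.25,0.78,0,0,0],[-1,-0.35,0.25,0.78,0,0,0],[-1,-0.35,0.25,0.78,0,0,0],[-1,-0.35,0.25,0.78,0,0,0],[-1,0,0,0,0,0,0]]' && python3 -m handwheel '[[-1,-0.17,0,0.36,0,0,0],[-1,-0.17,0,0.36,0,0,0],[-1,-0.13,0,0.28,0,0,0],[-1,0,0,0,0,0,0]]' && python3 -m handwheel '[[-1,-0.067,0,0.144,0,0,0],[-1,-0.05,0,0.1,0,0,0],[-1,0,0,0,0,0,0]]' && python3 pl.py 0
```

```text
clock: 37.78
tool_pos: [0.6019, 0.2337, 0.2105]
orientation: [-179.9, -25.2, -176.7]
force: [-0.8, -0.4, -1.3]
opening: 0.0236
gripper_force: 30.0
clock: 38.28
tool_pos: [0.6026, 0.2333, 0.1851]
orientation: [-180.0, -25.0, -176.7]
force: [-0.2, -0.1, -1.0]
opening: 0.0241
gripper_force: 30.0
clock: 38.65
tool_pos: [0.6028, 0.2335, 0.1788]
orientation: [180.0, -25.0, -176.7]
force: [-0.8, -0.7, -2.5]
opening: 0.0236
gripper_force: 30.0
P [0.603 0.234 0.173]
shift [-0.11  0.03  0.2 ] turn [ 0.01  0.01 -0.01] pos [0.6028 0.2335 0.1788] rpy [ 179.98  -24.96 -176.66]
world up .06 in tool [ 1.    0.   -2.16] after-turn shift [-0.112  0.028  0.2  ] j [  34.   37.   -1.  -13.  -74. -115.] F [-0.8 -0.7 -2.5]
```

5.5 mm to go by estimate, so I'll go down about 2 mm per step until contact.

```bash
for i in 1; do python3 -m handwheel '[[-1,-0.034,0,0.072,0,0,0],[-1,0,0,0,0,0,0]]' | grep -E 'pos|force'; python3 -m handwheel '[[-1,-0.034,0,0.072,0,0,0],[-1,0,0,0,0,0,0]]'| grep -E 'pos|force'; python3 -m handwheel '[[-1,-0.017,0,0.036,0,0,0],[-1,0,0,0,0,0,0]]'| grep -E 'pos|force'; done
```

```text
tool_pos: [0.6028, 0.2335, 0.1769]
force: [-0.3, 0.2, -2.3]
gripper_force: 30.0
tool_pos: [0.6029, 0.2335, 0.1749]
force: [0.1, -0.7, -3.3]
gripper_force: 30.0
tool_pos: [0.6029, 0.2335, 0.1746]
force: [-0.6, 0.1, 4.3]
gripper_force: 30.0
```

```bash
python3 -m handwheel '[[-0.4,0,0,0,0,0,0],[-0.25,0,0,0,0,0,0],[-0.1,0,0,0,0,0,0],[-0.1,0,0,0,0,0,0],[-0.1,0,0,0,0,0,0]]' && python3 -m handwheel '[[-0.1,0.1,0,-0.22,0,0,0],[-0.1,0.25,0,-0.54,0,0,0],[-0.1,0.4,0,-0.86,0,0,0],[-0.1,0.4,0,-0.86,0,0,0],[-0.1,0.4,0,-0.86,0,0,0]]' && python3 -m handwheel '[[-0.1,0.4,0,-0.86,0,0,0],[-0.1,0.4,0,-0.86,0,0,0],[-0.1,0,0,-0.9,0,0,0],[-0.1,0,0,-0.9,0,0,0],[0,0,0,0,0,0,0]]'
python3 - <<'E'
from h import *
from plant import *
s=snapshot("scene");t=snapshot("top")
b=cv2.resize(s["color"][150:290,310:430],(400,467),interpolation=cv2.INTER_CUBIC);a=cv2.resize(t["color"][150:290,150:270],(400,467))
cv2.imwrite("pics/c9.png",np.hstack([a,b])[:,:,::-1])
E
```

```text
clock: 40.02
tool_pos: [0.6029, 0.2335, 0.1739]
orientation: [180.0, -24.9, -176.7]
force: [0.0, -0.3, 0.6]
opening: 0.0395
gripper_force: 0.0
clock: 40.65
tool_pos: [0.603, 0.2334, 0.2682]
orientation: [179.9, -24.9, -176.6]
force: [-0.1, 0.2, -0.8]
opening: 0.0396
gripper_force: 0.0
clock: 41.28
tool_pos: [0.6225, 0.2344, 0.3572]
orientation: [179.9, -24.7, -176.6]
force: [-0.8, -0.1, -0.4]
opening: 0.0428
gripper_force: 0.0
```

View pics/c9.png

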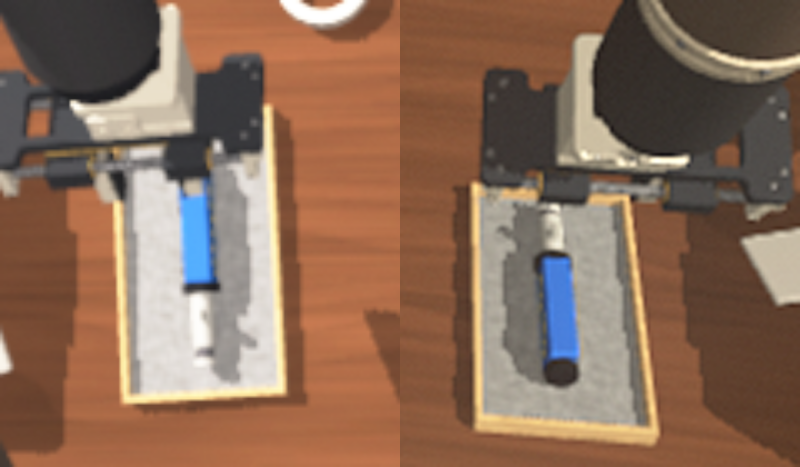

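The handpiece lies flat inside the tray, with its tail at about (562,372) and its shank at about (553,225) in the right crop. The gripper is well clear.

```bash
python3 -c "
from plant import *
print(close_job())"
```

```text
the job is handed in; nothing more can be done
None
```

The handpiece turned freely in the plus direction about its x axis, pulled straight out against the detent, and now lies flat inside the tray with the gripper clear; finding that direction put up to about 1.45 Nm (uncorrected reading, maybe 0.8 Nm true) on the hard stop, the job was handed in at about 41 s, and no verdict came back.

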